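# Bolt the lid of the workshop chest shut

## Robot

A 7-joint arm with a two-finger parallel gripper is mounted at the origin on the work surface. World frame = base frame: x ahead of the robot, y to its left, z up, the work surface at z = 0. Lengths are in m, angles in rad, forces in N, time in s.
With the tool pointing down it reaches from about 0.425 to 0.875 m from the base axis. Payload 8.4 kg.
Tool frame: the origin (TCP) lies at the very end of the fingers, on their centre line; the grasp point (between the pads) lies 19 mm behind it; z points along the fingers, y is the direction in which the jaws open and shut (so a half turn about z gives the same grasp; the last joint's range is limited). The gripper opens to 87 mm and grips with 3 to 60 N. Pads are 19 mm wide; open, the fingers measure 117 mm over their backs; the gripper's body (75 mm by 190 mm) begins 51 mm behind the grasp point.
Start: joints at [-1.269, 0.333, 0.04, 1.465, -0.013, 1.343, -0.059], TCP at [0.254, 0.598, 0.223] pointing down, gripper open.
Joint ranges: [-2.58, 2.58], [-0.38, 2.09], [-1.3, 1.39], [0.25, 2.4], [-1.5, 4.64], [0.08, 2.09], [-2.65, 2.65]. Speed limits (rad/s): [2.22, 2.22, 2.79, 2.79, 3.14, 3.14, 3.14].

## Interface

Orientations are given as [roll, pitch, yaw] about the fixed x, y, z axes, in that order (R = Rz(yaw) Ry(pitch) Rx(roll)).
In Python, from station import ctrl gives the robot as it stands.
- The arm moves only by the tool apply_moves, never from a script. Its argument "moves" is a list of rows, each a list of 4 numbers: the shift along the world's x, y, z scaled (see below), then the turn about the world's z scaled (see below). In form: [[x, y, z, yaw], ...]. A call has 1 to 12 rows; each row shifts and turns the commanded pose from where the row before left it; what a row does not reach is not made up. The controller multiplies each number of a shift by 0.025 m and each number of a turn by 0.1 rad. A row lasts 1/10 s, in which the tool goes at most 50 mm and 8.59 degrees, less where a joint would pass 70% of its speed; a pose out of reach is approached as far as the arm can. A call with a number of a shift or a turn outside -1 to 1 is refused whole. A call with a gripper value outside its range is refused whole. "claw" is the closure, from -1 (fully open) to 1 (shut), so that 0 is half open, set as the call begins (left out, the last holds). The fingers move at their own pace and stop on an object; "newtons" is the grip in N (left out, the last holds). Time passes only in rows, so rows that do not move let the fingers close. It gives the time, the measured TCP pose, the force and the opening at its end, in the units of the state.
- ctrl.state(): the state, without advancing time (a new reading comes with each control period).
- ctrl.camera(name): name is "scene" or "top" or "wrist"; returns a dict with "image" (384x512x3 uint8, red, green, blue), "vertical_fov" (degrees; the focal length in pixels is half the picture's height over the tangent of half this angle, whatever the lens; pixels are square), "cx", "cy" (the principal point, pixels), "rvec" (rotation vector, rad) and "tvec" (3), from world to camera coordinates, as OpenCV has them; the wrist camera has in their place "tool_from_camera" (4x4, takes a point from camera to tool coordinates, whose origin is the TCP and whose axes are the flange's). Camera axes: x right, y down, z forward; pixel columns grow to the right and rows downward; lengths in m; the calibration is good to about 2 mm. A picture is of the moment at which its call begins: read the wrist's pose just before it. There is no depth.
- ctrl.job_done(): hands the job in, once; it reports no verdict.
The state is a dict: "time_s": time; "joint_positions": joint angles; "qd": joint speeds; "joint_efforts": joint torques, N m; "tool_pos": TCP position; "eef_rot": TCP orientation; "wrist_force": force on the tool from outside, world axes, zero at the start; "ft_torque": the same for the moment, N m; "finger_gap": opening from 0.0 (shut) to 1.0 (fully open).
Only numpy, scipy, OpenCV 4.12 (cv2) and the standard library are available. Lean on these libraries where they do the work, as an engineer would, in place of code of your own. Each camera call takes 0.05 s, during which the arm holds its last target.

## Task

Bolt the wooden chest shut with the barrel bolt on its lid: stand the bolt's handle up, press the lid down against its springy seal so that the bolt can pass under the bridge of the keeper, slide it fully home, then lay the handle down into the front notch so that the bolt cannot slide back. Let go of it, and leave the other things where they lie.

Things in the scene. Friction and masses are not known exactly. Their poses are not given: they have to be found in the camera images.
- chest: Fixed wooden chest, 280 (x) x 320 (y) x 150 mm high. Origin at the centre of its underside; x points from its front to its rear, y to its left, z up. The front 85 mm of its top (x = -140 to -55) is a fixed board that carries the keeper; the rest is the hinged lid, which carries the bolt.
- lid (a joint): Angle (rad) of the lid on its hinge at the chest's rear edge (chest x = +136 mm, z = 150 mm). As found about -0.01: it rests on a springy seal, front edge about 7 mm proud of the fixed board. At -0.0455 it is down on its stop, flush with the board (z = 150 mm). Pressing it right down takes 8 to 14 N at the handle (about 4 mm of travel there); let go, it springs up until the bolt holds it.
- bolt (a joint): Travel (m) of the bolt along its track on the lid, toward the chest's front (chest -x): 0 drawn back, 0.041 fully home on its end stop. Steel rod 13 mm thick; about 2 N of friction, stays where it is left. Its square-cut end meets the keeper at about 0.019 and is blocked there unless the lid is down; it then passes under the bridge with 1.8 mm to spare.
- bolt_handle (a joint): Angle (rad) of the handle about the rod: 0 stands straight up from the lid, positive leans to the chest's left (+y); stops at -0.35 and 1.05 (60 degrees, lying). It can lie only in the wide rear notch (travel 0 to 0.010), where it starts, or in the front notch (travel above 0.038); between them a land keeps it within about -0.3 to 0.3. Light friction; it stays where it is put.
- stem_root (a point): Point on the rod's axis where the handle's stem (8 mm thick) springs from it, 14 mm above the lid's face; it moves with the bolt. The handle swings about the line through it along the chest's x.
- ball (a point): Centre of the steel ball, 20 mm in diameter, at the handle's end, 42 mm from the rod's axis: lying, 35 mm above the lid and 36 mm left of the rod; upright, 56 mm above the lid. Smooth: swung while pinched it slips out, so swing it by pushing the ball sideways; standing still it can be pinched and pressed. Clips and cheeks of the track: up to 24 mm high, 12 mm to either side of the rod.
- nose (a point): Centre of the front end face of the bolt's rod.
- keeper (a point): Centre of the opening under the keeper's bridge, on the line of the rod when the lid is right down. The keeper is a steel staple on the fixed board, in the middle of the chest's width: bridge 12 mm along x, opening 17 mm wide, reaching 8.3 mm above this point. Its axes are the chest's. Fully home the bolt's end stands 15 mm past this point.
- blank_a: Catapult blank, a Y of light wood 150 mm long, 12 mm thick, on the bench to the left. Origin: underside.
- pencil: Flat carpenter's pencil, 105 x 14 x 8 mm, lying on the right of the chest's front board. Origin: middle of its underside.
- sanding_block: Cork sanding block 35 x 65 x 28 mm on the left of the chest's front board. Origin: centre of its underside.
- blank_b: Another catapult blank, like the first, on the bench to the right. Origin: underside.
- tape_roll: Roll of tape, 104 mm across, 50 mm high, on the bench. Origin: centre of its underside.
- screwdriver: Screwdriver lying on the bench. Origin: underside.
- screw_dish: Low round steel dish, 100 mm across, 28 mm high, on the bench. Origin: centre of its underside.
- glue_bottle: Glue bottle, 60 mm across, 170 mm high. Origin: centre of its underside.

How it is judged:
On the way, in this order (a step that is already met when the one before it is completed fails the run):
1. the handle is raised out of the rear notch (value of joint bolt_handle below 0.4 rad), for 0.1 s.
2. the bolt's end is under the bridge of the keeper and through it (x of nose in the frame of keeper below -0.01 m and z of nose in the frame of keeper between -0.005 and 0.0045 m), for 0.2 s.
At the end, for the whole second after the job is handed in: The bolt is home (travel over 36 mm), its end at least 10 mm past the middle of the keeper and under its bridge (height within about 4.5 mm of the opening's centre), the handle lies in the front notch (leaning over 0.75 rad), the lid is held down, and all is at rest (all of step 2 and value of joint bolt above 0.036 m and value of joint bolt_handle above 0.75 rad and velocity of joint bolt_handle between -0.05 and 0.05 rad/s and velocity of joint bolt between -0.01 and 0.01 m/s and value of joint lid below -0.025 rad); the robot touches nothing.
It fails at once if one of the other things is shifted by more than 30 mm (distance of any of pencil, blank_a, blank_b, sanding_block, tape_roll, screwdriver, screw_dish, glue_bottle from where it was at the start of the episode above 0.03 m).
It also fails if it takes over 51 s, if anything falls off the work surface, if the arm or the gripper's body presses on something with over 40 N, if the wrist force passes 120 N, or if a joint passes its speed limit or range.

## Working session

There is one attempt and no reset: what is moved stays moved. The work goes in short steps, Python scripts to look and compute and a tool call to move; the robot and the scene stay as the last step left them, time stands still between calls to the robot, and variables do not carry over. Pictures are saved under pics/ and viewed, and the job is handed in when it is done.

Besides the shell and the picture viewer there is one more tool, called in YAML: its name, and indented under it one key for each argument. apply_moves: Moves the arm, as the interface text tells. Its arguments: {"type":"object","properties":{"moves":{"type":"array","items":{"type":"array","items":{"type":"number"}}},"claw":{"type":"number"},"newtons":{"type":"number"}},"required":["moves"]}

```bash
ls; mkdir -p pics
python3 - <<'E'
from station import ctrl
import cv2,json
print(ctrl.state())
for n in ["scene","top","wrist"]:
    c=ctrl.camera(n); cv2.imwrite(f"pics/{n}0.png",c["image"][:,:,::-1]); print(n,{k:v for k,v in c.items() if k!="image"})
E
```

```text
pics
{'time_s': 0.0, 'joint_positions': array([-1.26916739,  0.33390215,  0.03987636,  1.46630628, -0.01341057,
        1.34327774, -0.05849967]), 'qd': array([-2.25651095e-03, -5.15762589e-04, -9.53875470e-04,  3.34040082e-03,
       -2.08571177e-05,  2.22689530e-03, -3.50290232e-04]), 'joint_efforts': array([-2.58257760e-04, -6.56340194e+01,  1.33480232e+00, -4.03800702e+01,
       -5.96900750e-02,  4.46951576e-02,  1.41696373e-04]), 'tool_pos': array([0.25345712, 0.59802731, 0.22164783]), 'eef_rot': array([-3.13996833e+00,  1.00807778e-04,  2.74074163e+00]), 'wrist_force': array([0.37636491, 0.27064462, 0.65222159]), 'ft_torque': array([ 0.0267845 ,  0.04876347, -0.00167176]), 'finger_gap': 1.0016465051830536}
scene {'vertical_fov': 43.49458886933573, 'cx': 252.69012269593435, 'cy': 189.5573915331397, 'rvec': array([ 1.81475406,  1.88007148, -0.64151008]), 'tvec': array([ 0.06362119, -0.31087165,  1.94921941])}
top {'vertical_fov': 56.895217520428766, 'cx': 258.87517596033587, 'cy': 192.73992162057735, 'rvec': array([ 2.11080312, -2.15059957,  0.18694827]), 'tvec': array([-0.02073011,  0.52115564,  1.07585064])}
wrist {'vertical_fov': 60.459394722608465, 'cx': 255.16819739171453, 'cy': 193.84418865585556, 'tool_from_camera': array([[-1.91630440e-04, -9.63792661e-01, -2.66652713e-01,
         7.37623861e-02],
       [ 9.99999977e-01, -2.10030182e-04,  4.04837894e-05,
        -9.66022500e-05],
       [-9.50230970e-05, -2.66652699e-01,  9.63792679e-01,
        -1.62697309e-01],
       [ 0.00000000e+00,  0.00000000e+00,  0.00000000e+00,
         1.00000000e+00]])}
```

View pics/scene0.png

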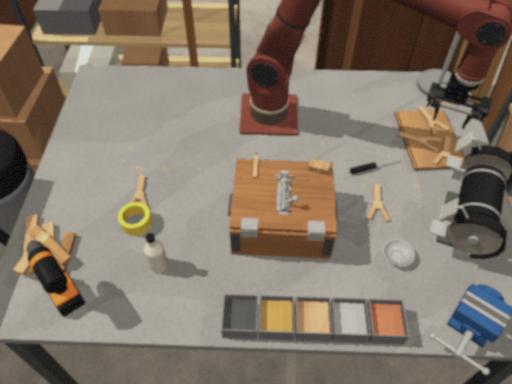

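View pics/top0.png

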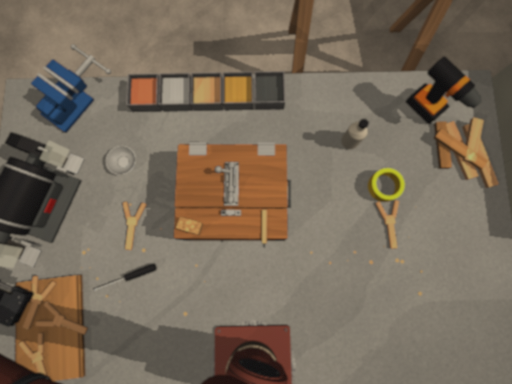

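View pics/wrist0.png

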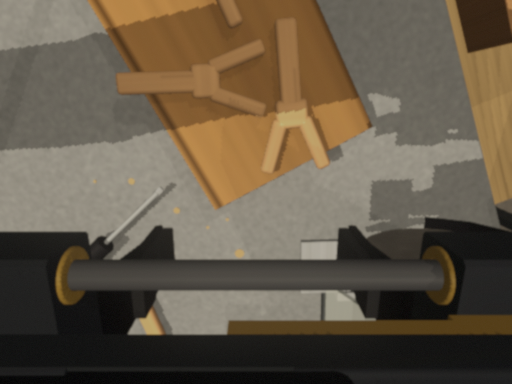

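The top view shows the chest around (232,192), the bolt at about (232,185) and the handle leaning left with its ball near (208,170). In the scene view the chest is at (284,205) with the bolt near (285,190). I'll enlarge both.

```bash
cat > h.py <<'E'
import numpy as np, cv2
from station import ctrl
from scipy.spatial.transform import Rotation as Ro
def K(c):
    f=192/np.tan(np.radians(c["vertical_fov"])/2); return np.array([[f,0,c["cx"]],[0,f,c["cy"]],[0,0,1.]])
def get(n):
    s=ctrl.state(); c=ctrl.camera(n)
    if n=="wrist":
        T=np.eye(4);T[:3,:3]=Ro.from_euler('xyz',s["eef_rot"]).as_matrix();T[:3,3]=s["tool_pos"]
        M=np.linalg.inv(T@c["tool_from_camera"])
    else:
        M=np.eye(4);M[:3,:3]=cv2.Rodrigues(np.array(c["rvec"]))[0];M[:3,3]=c["tvec"]
    return c["image"][:,:,::-1].copy(),K(c),M
def save(n,fn):
    im,k,M=get(n); cv2.imwrite(f"pics/{fn}.png",im); np.savez(f"pics/{fn}.npz",k=k,M=M); return im,k,M
def load(fn):
    d=np.load(f"pics/{fn}.npz"); return d["k"],d["M"]
def onz(fn,u,v,z):
    k,M=load(fn); R=M[:3,:3];o=-R.T@M[:3,3]; d=R.T@np.linalg.inv(k)@[u,v,1.]; return o+d*(z-o[2])/d[2]
def proj(fn,p):
    k,M=load(fn); q=k@(M[:3,:3]@np.array(p)+M[:3,3]); return q[:2]/q[2]
def tri(obs):
    A=[];b=[]
    for fn,u,v in obs:
        k,M=load(fn);P=k@M[:3]
        for r in (u*P[2]-P[0],v*P[2]-P[1]): A.append(r[:3]/np.linalg.norm(r[:3]));b.append(-r[3]/np.linalg.norm(r[:3]))
    p=np.linalg.lstsq(np.array(A),np.array(b),rcond=None)[0]
    return p,[np.round(proj(fn,p)-[u,v],1) for fn,u,v in obs]
def crop(fn,x0,y0,w,h,s,out):
    im=cv2.imread(f"pics/{fn}.png")[y0:y0+h,x0:x0+w]; cv2.imwrite(f"pics/{out}.png",cv2.resize(im,None,fx=s,fy=s,interpolation=cv2.INTER_CUBIC))
E
python3 - <<'E'
from h import *
save("scene","s1");save("top","t1")
crop("s1",220,145,130,120,6,"s1c");crop("t1",165,135,135,115,5.9,"t1c")
E
```

```text
(no output)
```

View pics/s1c.png

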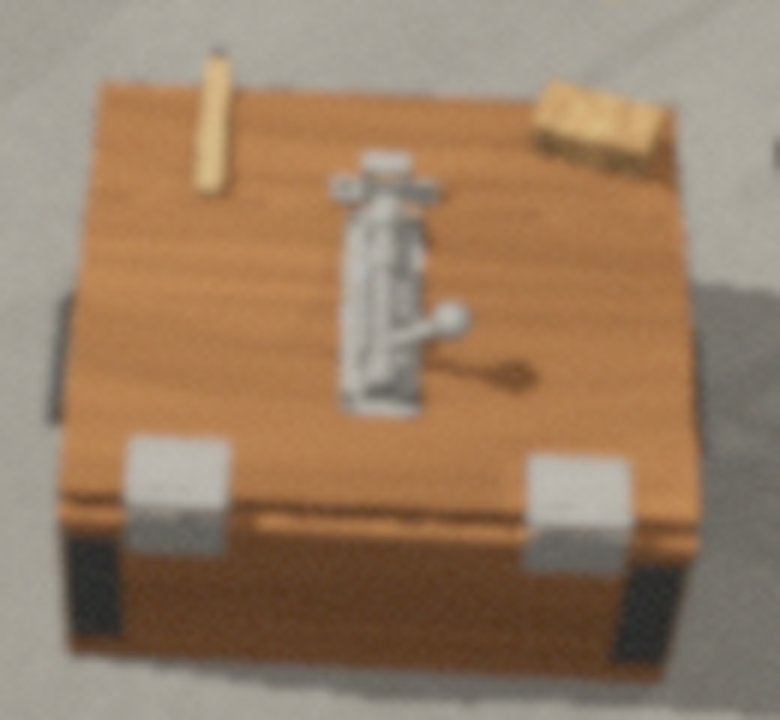

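View pics/t1c.png

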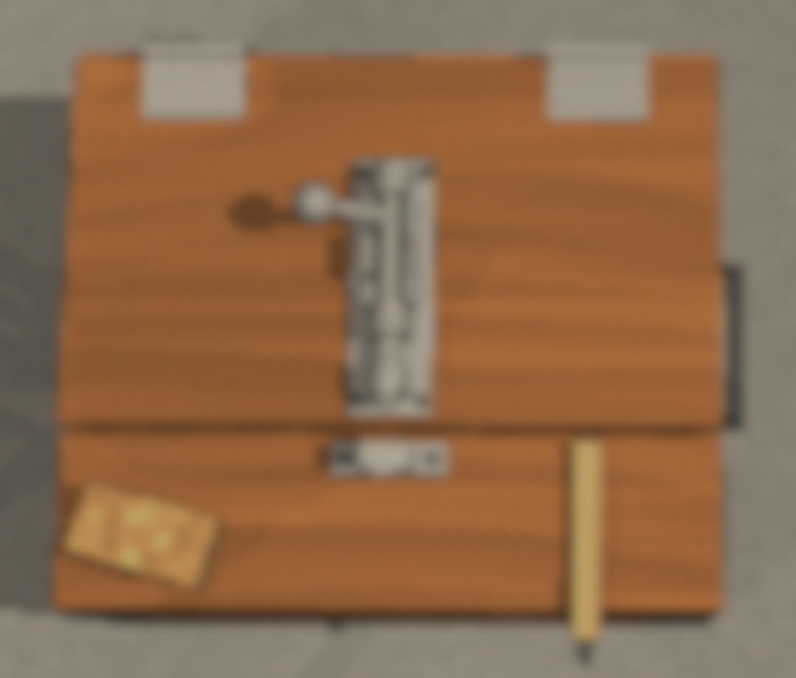

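Run:
```python
from h import *
np.set_printoptions(precision=4,suppress=True)
t=lambda u,v:("t1",165+u/5.9-.4,135+v/5.9-.4)
s=lambda u,v:("s1",220+u/6-.4,145+v/6-.4)
print("ball",tri([t(316,203),s(452,318)]))
for n,a,b in [("FL",(57,607),(678,100)),("FR",(720,610),(103,86))]:
    print(n,onz(*t(*a),.15),onz(*s(*b),.15),tri([t(*a),s(*b)]))
for n,a in [("RL",(78,57)),("RR",(718,57))]: print(n,onz(*t(*a),.15))
print("keeper mid",onz(*t(389,459),.174), "track ends",onz(*t(395,160),.16),onz(*t(393,415),.16))
print(ctrl.state()["time_s"])
```

```text
ball (array([0.5651, 0.0833, 0.1873]), [array([-0.4,  0. ]), array([-0.4,  0. ])])
FL [0.3794 0.2093 0.15  ] [0.3827 0.2146 0.15  ] (array([0.3796, 0.2129, 0.1458]), [array([-0.9,  0. ]), array([-0.8,  0.1])])
FR [ 0.3721 -0.1056  0.15  ] [ 0.3835 -0.1027  0.15  ] (array([ 0.3727, -0.1051,  0.1377]), [array([-0.5,  0. ]), array([-0.4, -0. ])])
RL [0.6512 0.205  0.15  ]
RR [ 0.6452 -0.1133  0.15  ]
keeper mid [0.4443 0.0494 0.174 ] track ends [0.5927 0.0468 0.16  ] [0.4671 0.0485 0.16  ]
0.25
```

apply_moves:
  moves:
    - [0,-0.2,1,0.3]
    - [0.3,-0.6,1,0.4]
    - [0.6,-0.8,1,0.4]
    - [0.6,-1,0.2,0.4]
    - [0.6,-1,0,0.4]
    - [0.6,-1,0,0.4]
    - [0.6,-1,0,0.4]
    - [0.6,-1,0,0.4]
    - [0.6,-1,0,0.4]
    - [0.6,-1,0,0.3]
    - [0.6,-1,0,0]
    - [0.6,-1,0,0]
  claw: -1

```text
time_s: 1.45
tool_pos: [0.4115, 0.3323, 0.3026]
eef_rot: [3.141, 0.0, 3.121]
wrist_force: [-0.1, -0.1, 0.8]
finger_gap: 0.999
```

apply_moves:
  moves:
    - [0.6,-1,0,0]
    - [0.6,-1,0,0]
    - [0.6,-1,0,0]
    - [0.6,-1,0,0]
    - [0.6,-1,0,0]
    - [0.6,-1,0,0]
    - [0.6,-1,0,0]
    - [0.6,-1,0,0]
    - [0.6,-0.8,0,0]
    - [0.3,-0.4,0,0]
    - [0,0,0,0]
    - [0,0,0,0]

```text
time_s: 2.65
tool_pos: [0.5531, 0.1046, 0.3024]
eef_rot: [3.141, -0.001, 3.122]
wrist_force: [-0.1, 0.2, 0.1]
finger_gap: 1.001
```

Run:
```python
from h import *
s=ctrl.state();print(s["tool_pos"],s["eef_rot"],s["joint_positions"])
save("wrist","w1");save("top","t2"); crop("w1",0,0,512,384,1.5,"w1c")
print(proj("w1",[.5651,.0833,.1873]))
```

```text
[0.55313445 0.10459572 0.30235853] [ 3.14127153e+00 -6.20457078e-04  3.12154561e+00] [-0.65391789  0.12295276  0.43352588  1.57368826 -0.05234247  1.45690725
  1.33345643]
[230.98709919 204.05748756]
```

View pics/w1c.png

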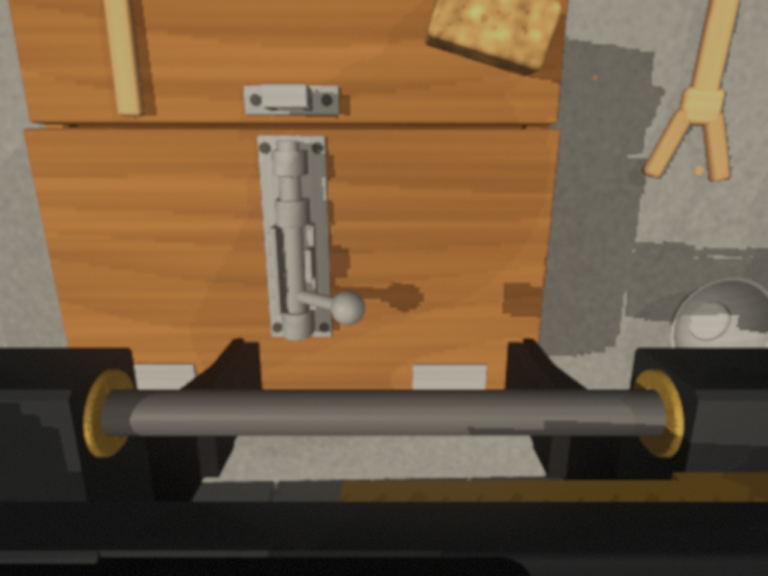

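The wrist view shows the ball at (348,308)/1.5, within 1.5 px of the prediction. The rod runs from (288,150) to (297,330)/1.5, and the keeper bridge is at (287,97)/1.5.

Run:
```python
from h import *
np.set_printoptions(precision=4,suppress=True)
w=lambda u,v:("w1",u/1.5-.2,v/1.5-.2)
t=lambda u,v:("t1",165+u/5.9-.4,135+v/5.9-.4)
s=lambda u,v:("s1",220+u/6-.4,145+v/6-.4)
print(tri([w(348,308),t(316,203),s(452,318)]),tri([w(348,308),s(452,318)]))
print("rod",onz(*w(288,150),.167),onz(*w(296,290),.169),"stem",onz(*w(299,297),.171),"keeper",onz(*w(287,97),.174))
print("seam",onz(*w(30,125),.15),onz(*w(557,123),.15))
```

```text
(array([0.5655, 0.0835, 0.1877]), [array([-0.6, -0.6]), array([-0.5, -0.1]), array([-0.3,  0. ])]) (array([0.5658, 0.0842, 0.1884]), [array([0.2, 0. ]), array([-0., -0.])])
rod [0.4758 0.0513 0.167 ] [0.5595 0.0507 0.169 ] stem [0.5634 0.0526 0.171 ] keeper [0.4478 0.0541 0.174 ]
seam [ 0.4579 -0.1069  0.15  ] [0.4632 0.2119 0.15  ]
```

apply_moves:
  moves:
    - [0.5,-0.8,-0.5,0]
    - [0,-0.72,-1,0]
    - [0,0,-1,0]
    - [0,0,-1,0]
    - [0,0,-0.8,0]
    - [0,0,-0.4,0]
    - [0,0,-0.1,0]
    - [0,0,0,0]

```text
time_s: 3.55
tool_pos: [0.5662, 0.066, 0.183]
eef_rot: [3.141, 0.0, 3.121]
wrist_force: [-0.2, -0.9, -0.6]
finger_gap: 1.001
```

Run:
```python
from h import *
s=ctrl.state();print(s["tool_pos"],s["wrist_force"])
save("wrist","w2");save("scene","s2"); crop("w2",0,0,512,384,1.5,"w2c");crop("s2",220,145,130,120,6,"s2c")
```

```text
[0.56620944 0.0659946  0.1830359 ] [-0.15665007 -0.93885133 -0.58114746]
```

View pics/w2c.png

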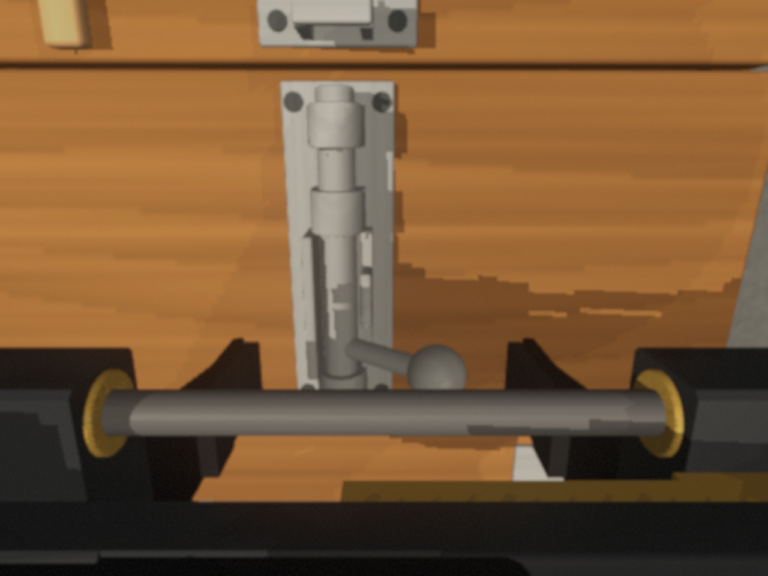

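View pics/s2c.png

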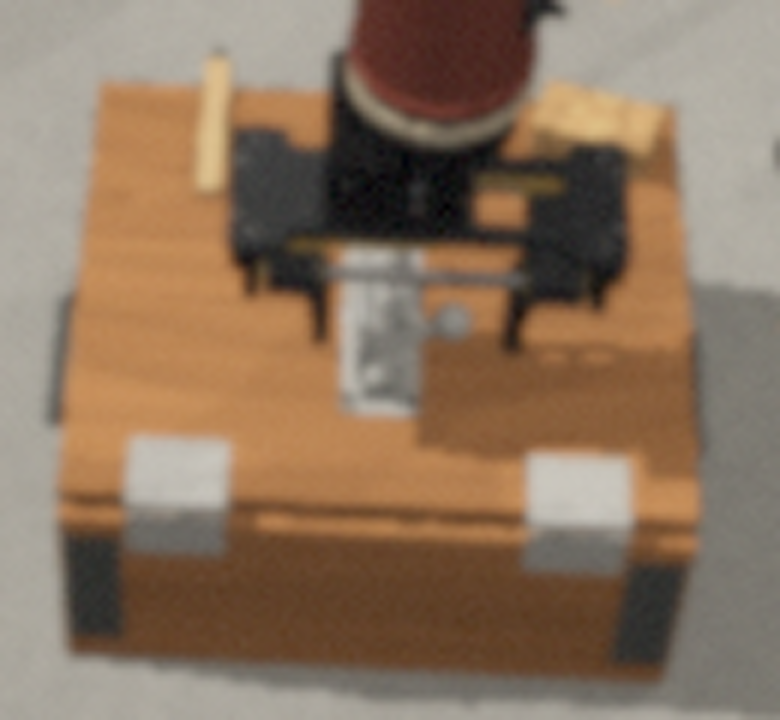

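apply_moves:
  moves:
    - [0,-0.3,0,0]
    - [0,-0.3,0,0]
    - [0,-0.3,0.1,0]
    - [0,-0.3,0.1,0]
    - [0,-0.3,0.1,0]
    - [0,-0.2,0.1,0]
    - [0,-0.2,0,0]
    - [0,-0.1,0,0]
    - [0,0,0,0]

```text
time_s: 4.55
tool_pos: [0.5659, 0.0145, 0.1922]
eef_rot: [-3.141, -0.001, 3.12]
wrist_force: [-0.1, -0.7, -0.5]
finger_gap: 1.002
```

Run:
```python
from h import *
s=ctrl.state();print(s["tool_pos"],s["wrist_force"])
save("wrist","w3");save("scene","s3"); crop("w3",0,0,512,384,1.5,"w3c");crop("s3",220,145,130,120,6,"s3c")
```

```text
[0.56585183 0.01449435 0.19221888] [-0.10616624 -0.6573051  -0.4842811 ]
```

View pics/w3c.png

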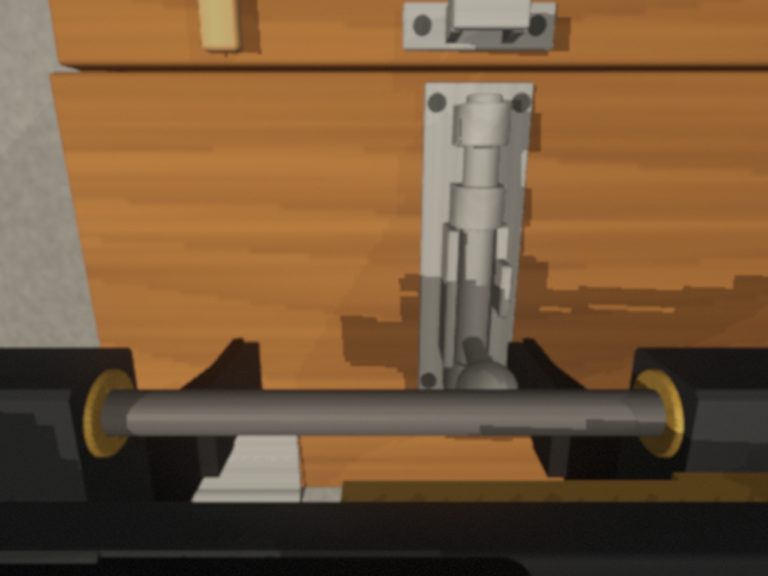

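View pics/s3c.png

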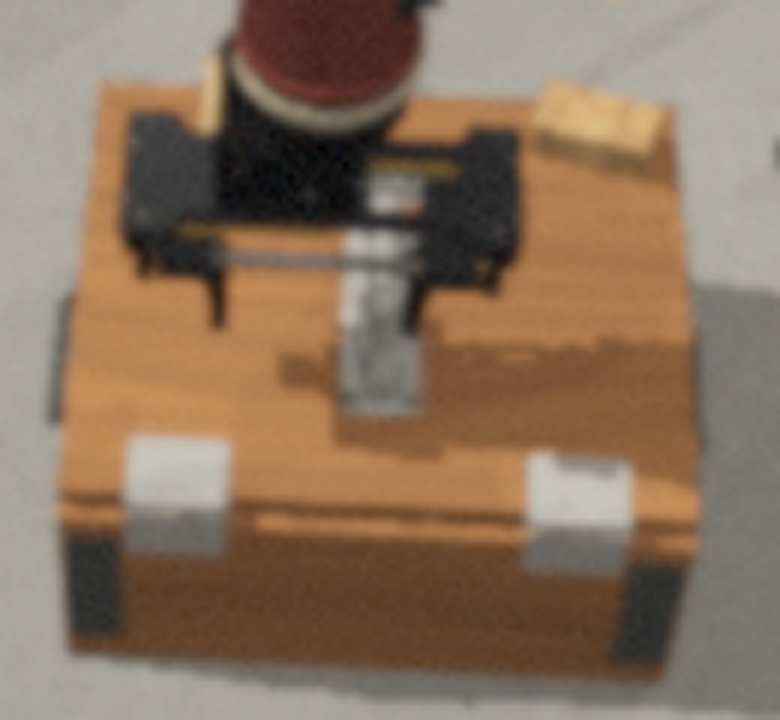

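The wrist view now shows the ball at about (486,388)/1.5, over the rod line at (478,300), so the handle is nearly upright and touching the left finger.

Run:
```python
from h import *
np.set_printoptions(precision=4,suppress=True)
w=lambda u,v:("w3",u/1.5-.2,v/1.5-.2)
for z in (.206,.21): print(onz(*w(486,390),z))
for y in (.045,.048,.051): print(y,proj("w3",[.565,y,.21])*1.5)
print("rod",onz(*w(484,100),.169),onz(*w(477,290),.169),"keeper",onz(*w(489,12),.174))
```

```text
[0.5681 0.0488 0.206 ]
[0.566  0.0479 0.21  ]
0.045 [476.7574 386.9949]
0.048 [486.099  386.8089]
0.051 [495.443  386.6228]
rod [0.4745 0.0524 0.169 ] [0.5439 0.0519 0.169 ] keeper [0.4478 0.0522 0.174 ]
```

apply_moves:
  moves:
    - [0,0.5,0,0]
    - [0,0.5,-0.08,0]
    - [0,0.38,0,0]
    - [0,0,0,0]

```text
time_s: 5.05
tool_pos: [0.5659, 0.0528, 0.1902]
eef_rot: [3.141, -0.001, 3.124]
wrist_force: [0.3, -0.1, -0.1]
finger_gap: 1.007
```

apply_moves:
  moves:
    - [0,0,0,0]
    - [0,0,0,0]
    - [0,0,0,0]
    - [0,0,0,0]
    - [0,0,0,0]
    - [0,0,0,0]
  claw: 1
  newtons: 40

```text
time_s: 5.65
tool_pos: [0.5661, 0.0498, 0.1906]
eef_rot: [-3.142, -0.0, 3.12]
wrist_force: [-0.5, -0.6, 0.4]
finger_gap: 0.538
```

Run:
```python
from h import *
s=ctrl.state();print(s["tool_pos"],s["wrist_force"],s["finger_gap"])
save("wrist","w4");save("scene","s4"); crop("w4",0,0,512,384,1.5,"w4c");crop("s4",220,145,130,120,6,"s4c")
```

```text
[0.56609232 0.04979161 0.19055538] [-0.45062013 -0.64707375  0.37824453] 0.5378622093101402
```

View pics/w4c.png

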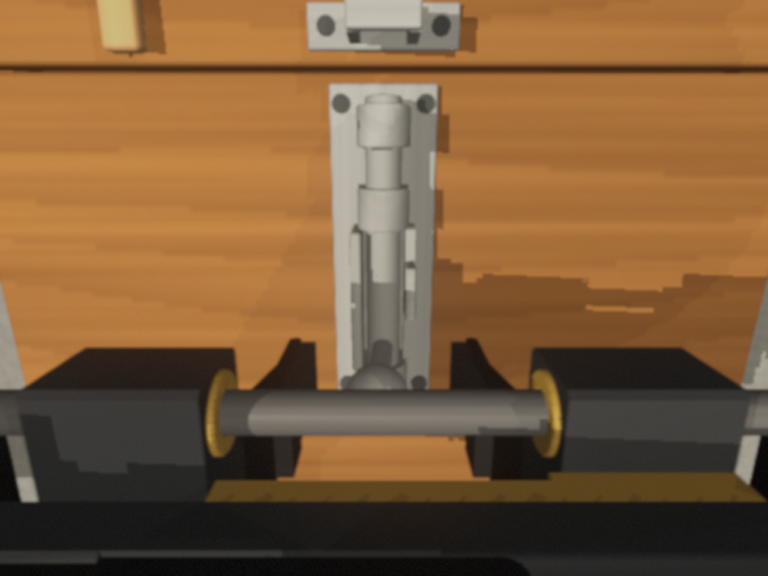

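View pics/s4c.png

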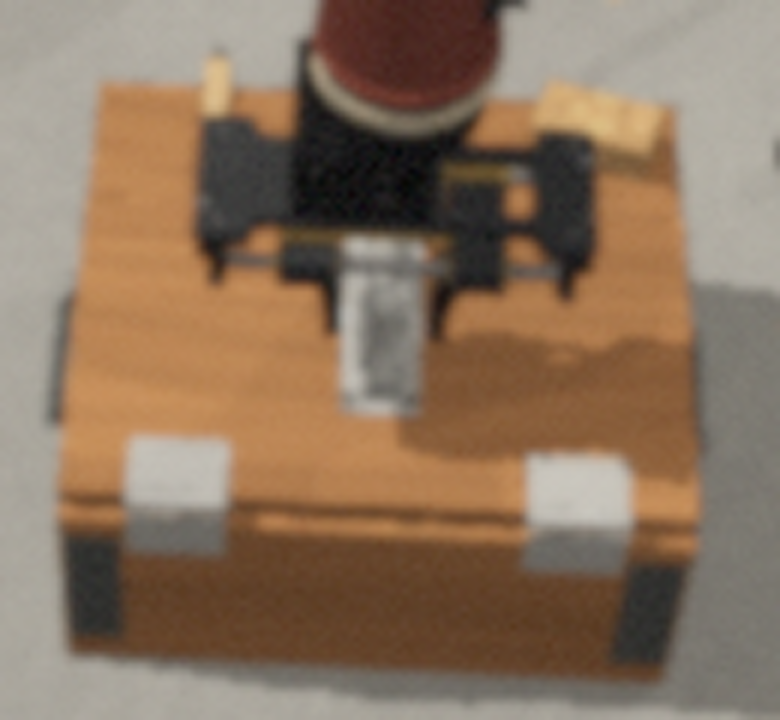

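The ball sits centred between the closing fingers at (380,380), with the rod at column 383. The fingers aren't shut yet, so I'll keep closing.

apply_moves:
  moves:
    - [0,0,0,0]
    - [0,0,0,0]
    - [0,0,0,0]
    - [0,0,0,0]
    - [0,0,0,0]
    - [0,0,0,0]
    - [0,0,0,0]

```text
time_s: 6.45
tool_pos: [0.5661, 0.0498, 0.1906]
eef_rot: [-3.141, 0.0, 3.121]
wrist_force: [-0.1, -0.5, 0.3]
finger_gap: 0.2
```

apply_moves:
  moves:
    - [0,0,-0.05,0]
    - [0,0,-0.05,0]
    - [0,0,-0.05,0]
    - [0,0,0,0]

```text
time_s: 6.85
tool_pos: [0.566, 0.0499, 0.1879]
eef_rot: [3.141, 0.0, 3.121]
wrist_force: [-6.6, -1.6, 13.7]
finger_gap: 0.203
```

apply_moves:
  moves:
    - [0,0,-0.04,0]
    - [0,0,-0.04,0]
    - [0,0,0,0]

```text
time_s: 7.15
tool_pos: [0.5657, 0.0499, 0.1869]
eef_rot: [3.14, -0.0, 3.121]
wrist_force: [-12.7, -1.8, 22.1]
finger_gap: 0.206
```

Run:
```python
from h import *
s=ctrl.state();print(s["tool_pos"],s["wrist_force"],s["finger_gap"])
save("wrist","w5"); crop("w5",0,0,512,384,1.5,"w5c")
```

```text
[0.56570552 0.04990058 0.18690552] [-12.73833021  -1.84376755  22.09774682] 0.20598908171023786
```

View pics/w5c.png

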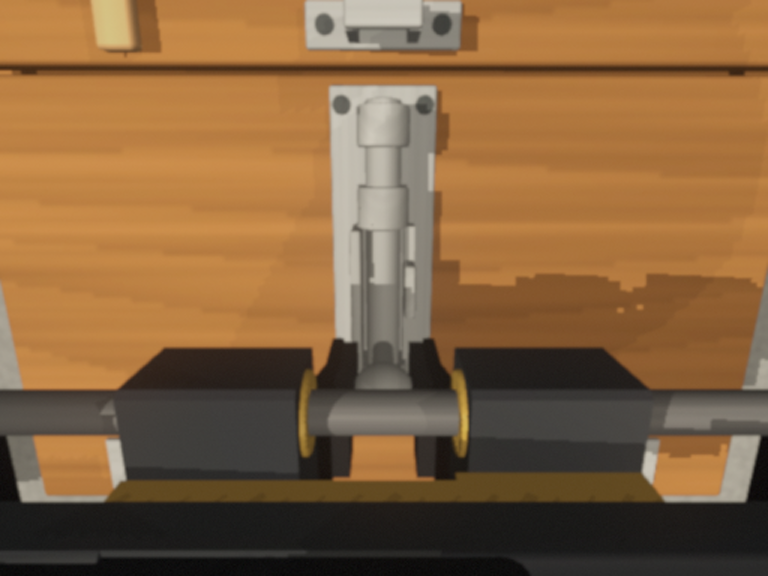

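Pressed 3.7 mm with 22 N, so the lid should be on its stop. Now sliding forward.

apply_moves:
  moves:
    - [-0.2,0,0,0]
    - [-0.2,0,0,0]
    - [-0.2,0,0,0]
    - [0,0,0,0]

```text
time_s: 7.6
tool_pos: [0.5525, 0.0502, 0.1871]
eef_rot: [3.14, 0.005, 3.121]
wrist_force: [-1.6, -1.2, 14.2]
finger_gap: 0.202
```

apply_moves:
  moves:
    - [-0.2,0,-0.04,0]
    - [-0.2,0,-0.02,0]
    - [-0.2,0,0,0]
    - [0,0,0,0]

```text
time_s: 8.0
tool_pos: [0.5387, 0.0505, 0.1869]
eef_rot: [3.139, 0.007, 3.121]
wrist_force: [-1.2, -0.9, 21.6]
finger_gap: 0.2
```

Run:
```python
from h import *
save("wrist","w6"); crop("w6",0,0,512,384,1.5,"w6c")
```

```text
(no output)
```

View pics/w6c.png

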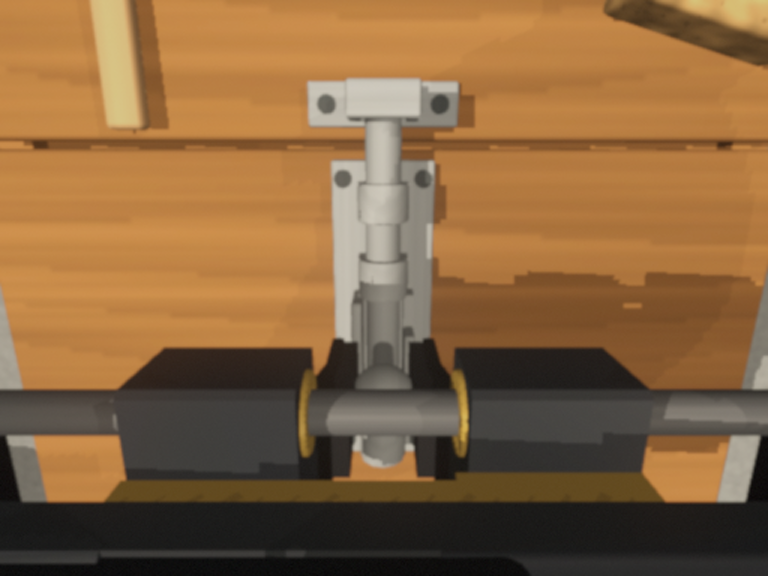

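The rod's end is under the bridge at (383,118) in the wrist view, so I'll keep sliding to the end stop.

apply_moves:
  moves:
    - [-0.2,0,0,0]
    - [-0.2,0,0,0]
    - [-0.1,0,0,0]
    - [-0.1,0,0,0]
    - [0,0,0,0]

```text
time_s: 8.55
tool_pos: [0.5241, 0.0508, 0.1869]
eef_rot: [3.139, 0.008, 3.121]
wrist_force: [1.8, -0.1, 20.4]
finger_gap: 0.201
```

apply_moves:
  moves:
    - [-0.08,0,0,0]
    - [-0.08,0,0,0]
    - [0,0,0,0]

```text
time_s: 8.85
tool_pos: [0.5234, 0.0506, 0.1872]
eef_rot: [3.139, 0.015, 3.121]
wrist_force: [17.7, 0.5, 9.5]
finger_gap: 0.203
```

Run:
```python
from h import *
save("wrist","w7"); crop("w7",0,0,512,384,1.5,"w7c")
```

```text
(no output)
```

View pics/w7c.png

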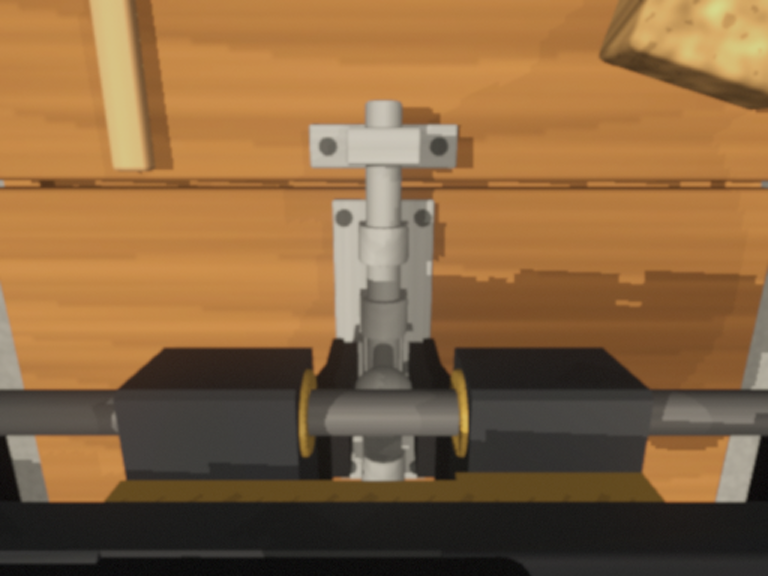

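The bolt is home: its end stands out past the bridge at (384,108), and the end stop gives 17.7 N. I'll ease off and open.

apply_moves:
  moves:
    - [0.08,0,0,0]
    - [0,0,0.08,0]
    - [0,0,0,0]
    - [0,0,0,0]
    - [0,0,0,0]
    - [0,0,0,0]
    - [0,0,0,0]
    - [0,0,0,0]
    - [0,0,0,0]
    - [0,0,0,0]
    - [0,0,0,0]
  claw: -1

```text
time_s: 10.0
tool_pos: [0.5191, 0.05, 0.1853]
eef_rot: [-3.142, 0.0, 3.121]
wrist_force: [0.1, -0.5, 0.3]
finger_gap: 0.987
```

Run:
```python
from h import *
s=ctrl.state();print(s["tool_pos"],s["wrist_force"],s["finger_gap"])
save("wrist","w8"); crop("w8",0,0,512,384,1.5,"w8c")
```

```text
[0.51911965 0.04997176 0.18531703] [ 0.12543976 -0.481141    0.28109597] 0.9874011984795921
```

View pics/w8c.png

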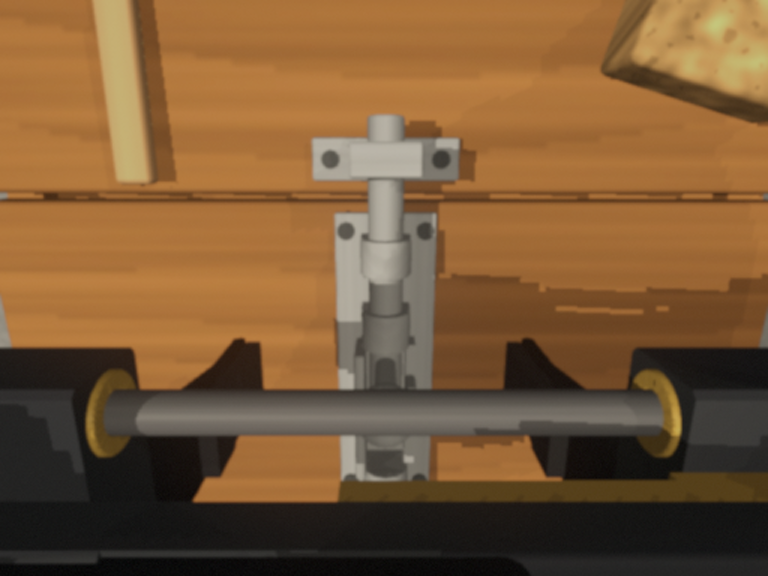

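apply_moves:
  moves:
    - [0.16,0.2,0.43,0]
    - [0,0.4,0,0]
    - [0,0.4,0,0]
    - [0,0.3,0,0]
    - [0,0.3,0,0]
    - [0,0.3,0,0]
    - [0,0.3,0,0]
    - [0,0.2,0,0]
    - [0,0.14,0,0]
    - [0,0,0,0]

```text
time_s: 11.05
tool_pos: [0.523, 0.114, 0.196]
eef_rot: [3.142, -0.0, 3.121]
wrist_force: [0.0, 0.2, -0.6]
finger_gap: 0.999
```

Run:
```python
from h import *
s=ctrl.state();print(s["tool_pos"],s["wrist_force"],s["finger_gap"])
save("wrist","w9"); crop("w9",0,0,512,384,1.5,"w9c");save("scene","s9");crop("s9",220,145,130,120,6,"s9c")
```

```text
[0.52302957 0.11398917 0.19595257] [ 0.0297726   0.15784103 -0.55538079] 0.9987253263513122
```

View pics/w9c.png

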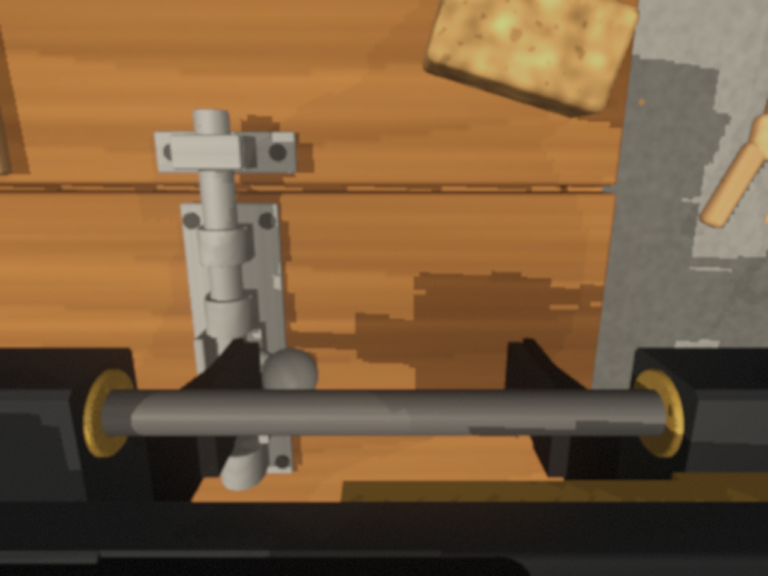

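View pics/s9c.png

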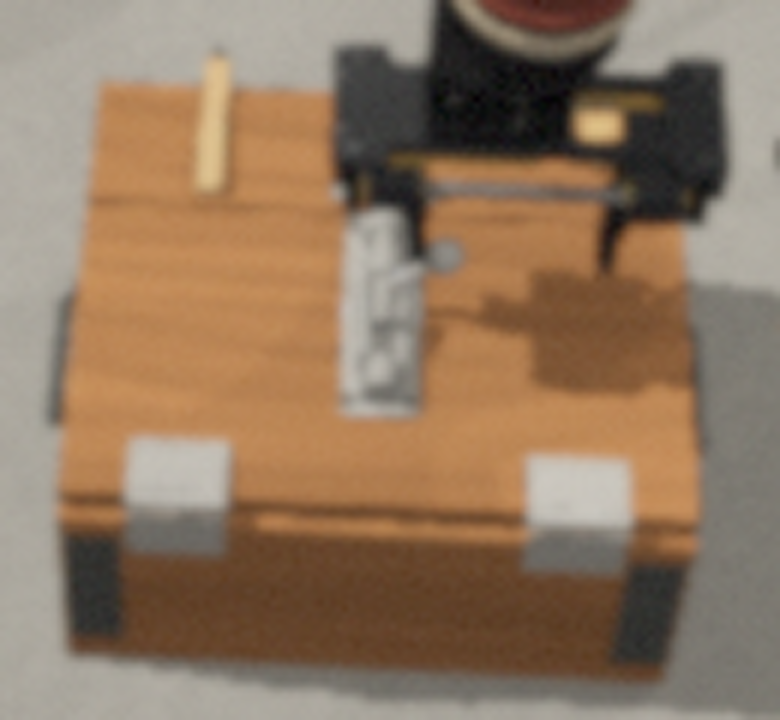

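The ball at (290,372) has swung left into the front notch region, at about 45°. I'll finish by pressing it down from above.

apply_moves:
  moves:
    - [0,-0.2,0.4,0]
    - [0,0,0.6,0]
    - [0,0.44,0,0]
    - [0,0.4,0,0]
    - [0,0,-0.4,0]
    - [0,0,-0.2,0]
    - [0,0,-0.2,0]
    - [0,0,-0.1,0]
    - [0,0,0,0]

```text
time_s: 12.05
tool_pos: [0.5237, 0.1332, 0.1995]
eef_rot: [3.137, 0.002, 3.124]
wrist_force: [-0.2, 11.9, 10.5]
finger_gap: 0.999
```

apply_moves:
  moves:
    - [0,0,0.5,0]
    - [0,0,0.5,0]
    - [0,0,0,0]

```text
time_s: 12.35
tool_pos: [0.524, 0.1289, 0.2251]
eef_rot: [3.141, 0.002, 3.12]
wrist_force: [0.4, -0.4, 0.3]
finger_gap: 0.999
```

Run:
```python
from h import *
s=ctrl.state();print(s["tool_pos"],s["wrist_force"],s["finger_gap"])
save("wrist","w10"); crop("w10",0,0,512,384,1.5,"w10c");save("scene","s10");crop("s10",220,145,130,120,6,"s10c")
```

```text
[0.5239729  0.1288857  0.22513312] [ 0.39544919 -0.36473591  0.28284251] 0.9993919666370386
```

View pics/w10c.png

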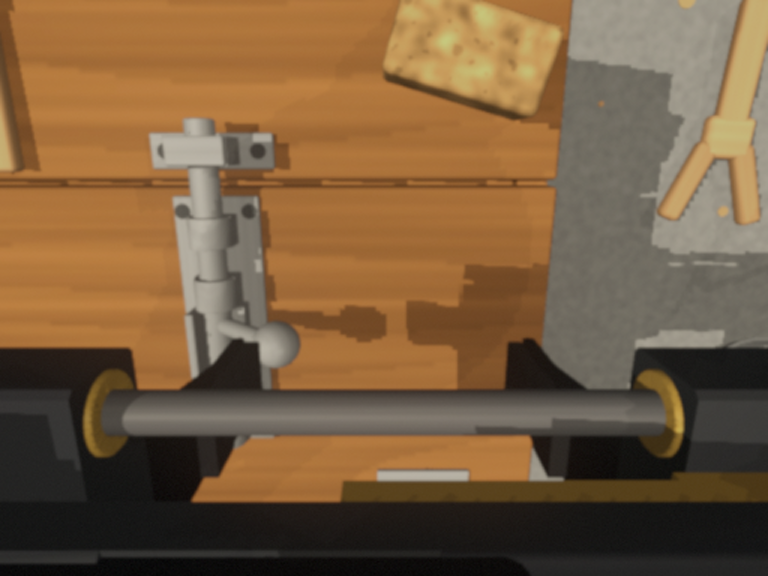

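View pics/s10c.png

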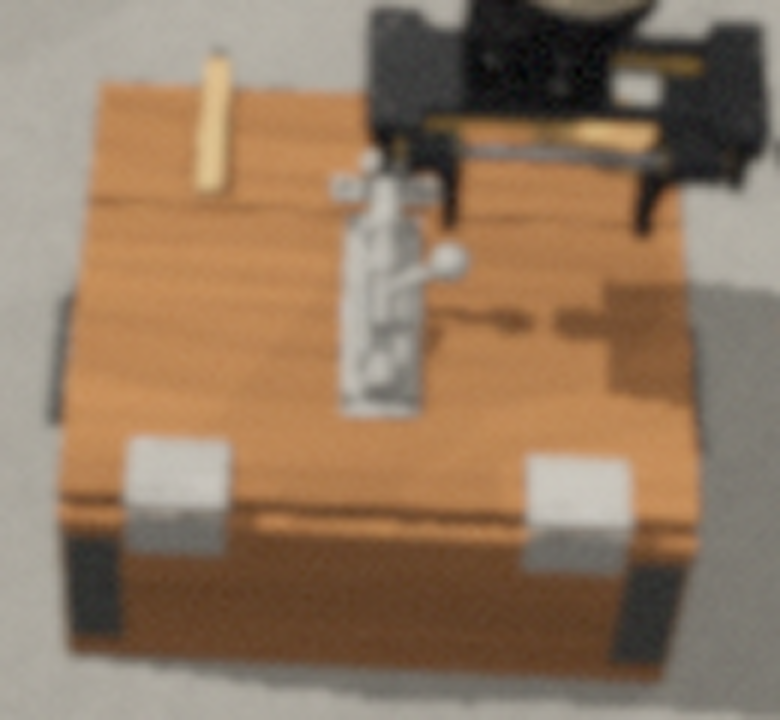

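Run:
```python
from h import *
np.set_printoptions(precision=4,suppress=True)
w=("w10",280/1.5-.2,344/1.5-.2);s=("s10",220+450/6-.4,145+261/6-.4)
p,r=tri([w,s]);print(p,r)
for y0 in(.048,.050):print(np.arctan2(p[1]-y0,p[2]-.163))
```

```text
[0.5286 0.0842 0.1873] [array([-0.2, -0. ]), array([0., 0.])]
0.9801796977683945
0.9536068081205574
```

Run:
```python
from h import *
np.set_printoptions(precision=4,suppress=True)
crop("w10",95,70,100,50,8,"z10"); crop("w7",200,55,110,70,7,"z7");
```

```text
(no output)
```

View pics/z10.png

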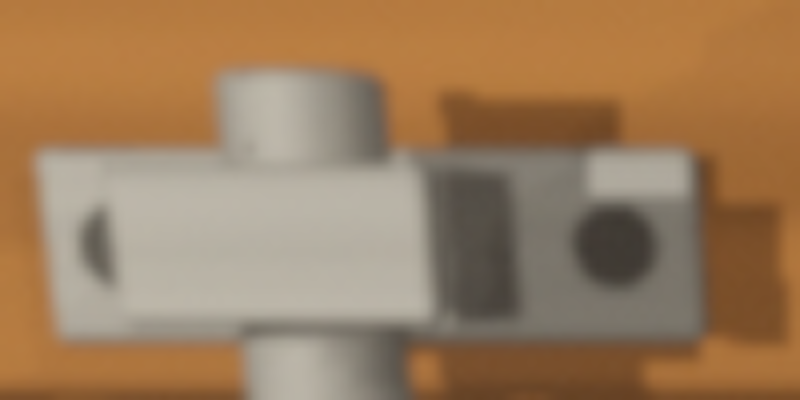

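View pics/z7.png

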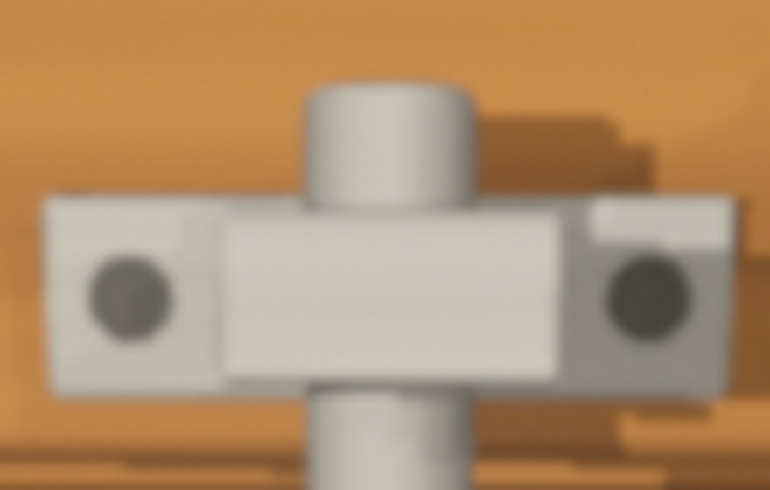

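Run:
```python
from h import *
np.set_printoptions(precision=4,suppress=True)
for f,n,p,b1,b2 in (("w10",(132.,78.4),(132.,88.3),(129,90.5),(130,109.5)),("w7",(255.,66.8),(255.,83.2),(255,85),(255,109))):
    print(f,"nose",onz(f,*n,.1695),"plate front",onz(f,*p,.152),"bridge",onz(f,*b1,.175),onz(f,*b2,.175))
```

```text
w10 nose [0.434  0.054  0.1695] plate front [0.4391 0.0471 0.152 ] bridge [0.4414 0.0532 0.175 ] [0.4528 0.0524 0.175 ]
w7 nose [0.4323 0.0528 0.1695] plate front [0.4395 0.0527 0.152 ] bridge [0.4413 0.0526 0.175 ] [0.453  0.0523 0.175 ]
```

The nose measures 13.1 mm past the keeper's middle, about 39 mm of travel, and the handle leans about 0.95 rad. I'll retreat upward and check again.

apply_moves:
  moves:
    - [0,0,1,0]
    - [0,0,1,0]
    - [0,0,1,0]
    - [0.6,0,0.6,0]
    - [0.6,-0.6,0,0]
    - [0.6,-0.6,0,0]
    - [0,-0.6,0,0]
    - [0,0,0,0]
    - [0,0,0,0]

```text
time_s: 13.35
tool_pos: [0.5675, 0.0845, 0.3133]
eef_rot: [3.141, -0.001, 3.12]
wrist_force: [-0.7, -0.1, 0.6]
finger_gap: 1.004
```

Run:
```python
from h import *
s=ctrl.state();print(s["tool_pos"],s["wrist_force"],s["finger_gap"],s["time_s"])
save("wrist","w11"); crop("w11",100,0,300,230,2.6,"w11c");save("scene","s11");crop("s11",220,145,130,120,6,"s11c")
```

```text
[0.56746622 0.0844775  0.31329882] [-0.74433607 -0.0872494   0.60581944] 1.003882871269852 13.35
```

View pics/w11c.png

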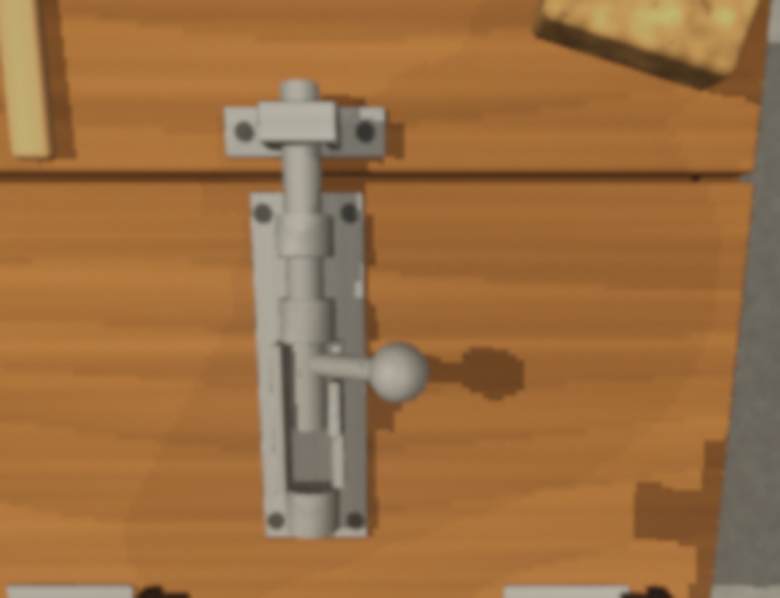

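View pics/s11c.png

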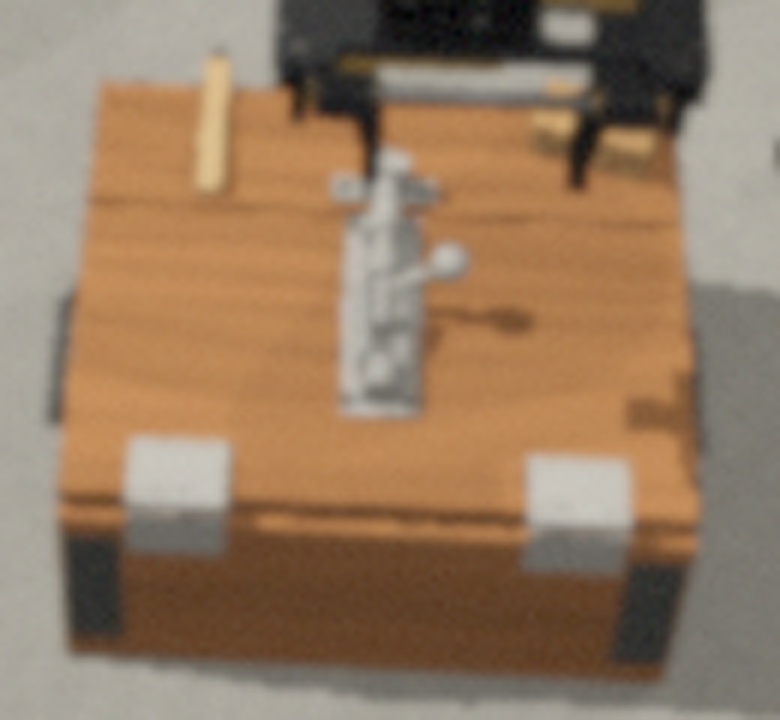

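Run:
```python
from h import *
np.set_printoptions(precision=4,suppress=True)
w=lambda u,v:("w11",100+u/2.6-.3,v/2.6-.3)
s=("s11",220+449/6-.4,145+260/6-.4)
p,r=tri([w(399,373),s]);print(p,r)
rod=onz(*w(307,365),.167);print("rod",rod,[np.arctan2(p[1]-y,p[2]-.164) for y in (.048,.0505)])
print("nose",onz(*w(299,81),.1695),"bridge",onz(*w(299,102),.1735),onz(*w(299,140),.1735),"plate",onz(*w(299,108),.152),onz(*w(299,157),.152))
print("lid/board z gap: seam board",onz(*w(600,172),.15),"lid",onz(*w(600,180),.15))
```

```text
[0.5277 0.0837 0.1869] [array([-0.2, -0. ]), array([0., 0.])]
rod [0.5265 0.0508 0.167 ] [np.float64(1.000915690234938), np.float64(0.9674837083485062)]
nose [0.4341 0.0533 0.1695] bridge [0.4411 0.0534 0.1735] [0.4526 0.0528 0.1735] plate [0.4393 0.0509 0.152 ] [0.4552 0.0501 0.152 ]
lid/board z gap: seam board [0.4623 0.1569 0.15  ] lid [0.4649 0.157  0.15  ]
```

Run:
```python
from station import ctrl
print(ctrl.job_done(), ctrl.state()["time_s"])
```

```text
the job is handed in; nothing more can be done
the job is handed in; nothing more can be done
```

The chest is bolted and the job is handed in at about 13.4 s; no verdict was reported. I pushed the handle upright, pinched the ball and pressed the lid down with about 22 N. I slid the bolt to its end stop (17.7 N of resistance), let go, then pushed the handle into the front notch and retreated about 120 mm above it.

**Bolt:** in the last images the bolt's end is under the bridge and about 13 mm past the keeper's middle. That is roughly 39 mm of travel, about 2 mm short of the end stop it had reached. It probably settled back while the handle was being laid, and it is still above the 36 mm limit.

**Handle and lid:** the handle leans about 0.97 rad in the front notch. In the last images the lid looks flush with the board, but I did not measure its angle. No other object was touched, and the pencil and sanding block appear where they were.

**Disagreements:**
- The wrist camera puts the rod 2–3 mm further left than the other two cameras.
- The ball's measured shift of about 38 mm is slightly less than the travel worked out from the bolt's end.
- While pressing the handle down, the finger met about 12 N sideways, more than planned. The handle was lying when I looked afterwards.

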